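# Free the jammed propagator vent and shut it

### The job

The orange hand rake has been left with its handle poked into the vent of the green propagator, so the vent cannot be shut. Take the rake out and put it away in the blue tine guard, right way up, tines first and pushed in as far as it goes so that only the handle sticks out, and slide the white vent shutter by its red tab right across the vent until it clicks home. Leave the jar, the saucer and the bundle of stakes where they are.

Things in the scene. Friction and masses are not known exactly. Their poses are not given: they have to be found in the camera images.
- propagator: Low green box, clear roof, fixed: 200 (its x) x 300 (y) x 75 mm high. Origin at the centre of its underside. Front wall's outer face at x = -100, looking along -x; shutter and rail in front of it reach to x = -115. The vent is an opening in the front wall, y -120 to -20, from the bench to 45 mm up, no sill; the first 140 mm behind it are empty.
- vent (a point): Middle of the vent's lower edge, on the bench, in the front wall's outer face; axes as the propagator's.
- shutter (a joint): Travel of the white vent shutter (116 mm wide, 6 mm thick) along the propagator's -y, in m: 0 fully open, 0.125 home, vent covered. It slides with 1 to 2 N; in the last 12 mm a spring catch resists with up to about 8 N; past its peak, 5 mm before home, it snaps to the end stop and holds; short of that it springs back.
- tab (a point): Centre of the top of the red tab on the shutter, 118 mm above the bench. The tab is 14 mm thick (propagator's x), 30 mm long (its y) and stands 43 mm above the propagator's roof, with free room all round it; it moves with the shutter.
- rake: Orange hand rake, 200 mm, 90 g, tines down. Origin on its underside at mid-length; x from handle butt (x -100, black) to tine tips (+100); z up. Handle: x -100 to -5, 26 wide, 0 to 24 mm high. Neck: x -5 to +60, 16 wide, 8 to 24 mm above the bench. Crossbar: x +58 to +68, 70 wide, then five tines bent down to the bench. It starts with the handle inside the vent.
- rake_butt (a point): Handle's butt end, on the underside of the rake.
- rake_neck (a point): Point on the underside plane below the neck, 40 mm from the origin towards the tines.
- rake_tips (a point): Foremost line of the tine tips, on the underside, at the rake's middle.
- guard: Blue folded-sheet tine guard fixed to the bench: a low hood without floor, 119 mm long (its x), 92 mm wide (its y), 42 mm high, walls 4 mm. Origin at bench level, midway between mouth and back. The open mouth (inside 84 mm wide, 38 mm high) is at x = -57.5 and looks along its -x; the closed back's inner face is at x = +57.5.
- guard_mouth (a point): Middle of the guard's mouth, at bench level; axes as the guard's (x points inwards).
- guard_back (a point): Middle of the inner face of the guard's closed back, at bench level; axes as the guard's.
- jar: Empty glass mason jar with a brass screw lid, 80 mm diameter, 124 mm high; origin at the centre of its underside. To be left alone.
- saucer: White ceramic saucer, 130 mm diameter, 18 mm high; origin at the centre of its underside. To be left alone.
- stakes: Bundle of bamboo plant stakes in two green clips, 196 mm long (its x), 27 mm wide, 26 mm high; origin at the centre of its underside. To be left alone.

How it is judged:
On the way, in this order (a step that is already met when the one before it is completed fails the run):
1. the rake is drawn wholly out of the vent (x of rake_butt in the frame of vent below -0.012 m and value of joint shutter below 0.1 m), for 0.1 s.
2. the shutter is across the vent, clicked home (value of joint shutter above 0.122 m), for 0.2 s.
At the end, for the whole second after the job is handed in: Shutter within 3 mm of home; rake at rest on the bench, right way up (0.15 rad), tine tips within 12 mm of the guard's back, handle out of the mouth; jar, saucer and stakes never moved over 25 mm (value of joint shutter above 0.122 m and x of rake_tips in the frame of guard_back between -0.012 and 0.005 m and horizontal distance between rake_tips and guard_back below 0.04 m and x of rake_butt in the frame of guard_mouth below -0.05 m and angle between rake's own z axis and vertical below 0.15 rad and height (world z) of rake below 0.012 m and linear speed of rake below 0.01 m/s); the robot touches nothing.
It fails at once if the jar was moved more than 25 mm (distance of jar from where it was at the start of the episode above 0.025 m).
It fails at once if the saucer was moved more than 25 mm (distance of saucer from where it was at the start of the episode above 0.025 m).
It fails at once if the bundle of stakes was moved more than 25 mm (distance of stakes from where it was at the start of the episode above 0.025 m).
It also fails if it takes over 70 s, if anything falls off the work surface, if the arm or the gripper's body presses on something with over 40 N, if the wrist force passes 120 N, or if a joint passes its speed limit or range.

### The arm

A 6-joint arm with a two-finger parallel gripper is mounted at the origin on the work surface. World frame = base frame: x ahead of the robot, y to its left, z up, the work surface at z = 0. Lengths are in m, angles in rad, forces in N, time in s.
With the tool pointing down it reaches from about 0.3 to 0.875 m from the base axis. Payload 6.4 kg.
Tool frame: the origin (TCP) lies midway between the tips of the shut fingers; the grasp point (between the pads) lies 19 mm behind it; z points along the fingers, y is the line along which they close (so a half turn about z gives the same grasp; the last joint's range is limited). The gripper opens to 88 mm and grips with 3 to 60 N. Pads are 18 mm wide; open, the fingers measure 123 mm over their backs; the gripper's body (75 mm by 187 mm) begins 45 mm behind the grasp point.
Start: joints at [-1.496, 0.181, 1.607, -0, 1.354, -0.206], TCP at [0.159, -0.552, 0.239] pointing down, gripper open.
Joint ranges: [-2.99, 2.99], [-0.89, 2.07], [0.3, 2.58], [-1.14, 4.28], [0, 2.63], [-3.12, 3.12]. Speed limits (rad/s): [2.57, 2.57, 3.01, 3.14, 3.14, 3.14].

### API

Orientations are given as a 3x3 rotation matrix whose columns are the frame's x, y, z axes.
In Python, from bench import * gives the robot as it stands.
- The arm moves only by the shell command python3 -m handwheel 'ROWS' [FORCE]. ROWS is JSON, a list that holds one entry, the list of rows, each a list of 7 numbers: the shift along the tool's x, y, z in cm, then the turn, a rotation vector about the tool's x, y, z in degrees, then the closure, from 0 (fully open) to 1 (shut). In form: [[[dx, dy, dz, ax, ay, az, fingers], ...]]. A call has 1 to 10 rows; each row shifts and turns the commanded pose from where the row before left it, along the tool's axes as they then stand; what a row does not reach is not made up. A row lasts 1/8 s, in which the tool goes at most 62.5 mm and 10.7 degrees, less where a joint would pass 70% of its speed; a pose out of reach is approached as far as the arm can. A call with a gripper value outside its range is refused whole. The fingers move at their own pace and stop on an object; FORCE is the grip in N (left out, the last holds). Time passes only in rows, so rows that do not move let the fingers close. It gives the time, the measured TCP pose, the force, the opening and the grip force at its end, in the units of the state.
- sense(): the state, without advancing time (a new reading comes with each control period).
- snapshot(name): name is "side" or "top"; returns a dict with "color" (420x560x3 uint8, red, green, blue), "fx", "fy", "cx", "cy" (pixels), "distortion" ([k1, k2, p1, p2, k3] as OpenCV has them; the pictures are not rectified), "camera_from_world" (4x4, takes a point from world to camera coordinates). Camera axes: x right, y up, looking along -z (the intrinsics and any distortion apply to the point x, -y, -z); pixel columns grow to the right and rows downward; lengths in m; the calibration is good to about 2 mm. A picture is of the moment at which its call begins. There is no depth.
- sign_off(): hands the job in; it is judged then, once.
Trained networks look in a picture, given as the dict that the camera call returned (one of the last four; its "shot" number tells which), for a name from the list of things; names that differ only in an ending like _2 or _b are one class to them, and where a whole thing is asked for, a point or a joint stands for the part that bears it (a point fixed in the world has none). Each returns a list of dicts, best first, with "score" (0 to 1); they miss things now and then, are a little off and sometimes report something else, mostly with a low value. They report only what shows in the picture. A call takes as long as a camera call.
- look_for(query, picture): "pixel" ([column, row] in pixels, amid what is visible of it).
- landmark_of(query, picture): "pixel" ([column, row] in pixels: a listed point, or the origin of a listed thing).
The state is a dict: "time_s": time; "q": joint angles; "joint_velocities": joint speeds; "effort": joint torques, N m; "tool_pos": TCP position; "orientation": TCP orientation; "force": force on the tool from outside, world axes, zero at the start; "moment": the same for the moment, N m; "gripper_width": finger opening in m; "grasp_force": force on a finger pad.
Only numpy, scipy, OpenCV 4.12 (cv2) and the standard library are available. Lean on these libraries where they do the work, as an engineer would, in place of code of your own. Each camera call takes 0.05 s, during which the arm holds its last target. There are 200 camera calls.

## Working session

There is one attempt and no reset: what is moved stays moved. The work goes in short steps, Python scripts to look and compute and a shell command to move; the robot and the scene stay as the last step left them, time stands still between calls to the robot, and variables do not carry over. Pictures are saved under pics/ and viewed, at most 10 in all, crops included, and the job is handed in when it is done.

```bash
mkdir -p pics; ls; cat > h.py <<'E'
import numpy as np, cv2
from bench import *
def K(s): return np.array([[s["fx"],0,s["cx"]],[0,s["fy"],s["cy"]],[0,0,1.]])
def ray(s,p):
    u=cv2.undistortPoints(np.array([[p]],float),K(s),np.array(s["distortion"],float))[0,0]
    M=np.array(s["camera_from_world"]); R=M[:3,:3]; c=-R.T@M[:3,3]
    d=R.T@np.array([u[0],-u[1],-1.]); return c,d/np.linalg.norm(d)
def atz(s,p,z):
    c,d=ray(s,p); return c+d*(z-c[2])/d[2]
def tri(a,p,b,q):
    c1,d1=ray(a,p); c2,d2=ray(b,q)
    t=np.linalg.lstsq(np.stack([d1,-d2],1),c2-c1,rcond=None)[0]
    x,y=c1+t[0]*d1,c2+t[1]*d2
    return (x+y)/2,np.linalg.norm(x-y)
E
python3 - <<'E'
from h import *
np.set_printoptions(precision=4,suppress=True)
S={n:snapshot(n) for n in("side","top")}
for n,s in S.items(): cv2.imwrite(f"pics/{n}0.png",s["color"][:,:,::-1])
for q in ["propagator","vent","tab","rake","rake_butt","rake_neck","rake_tips","guard","guard_mouth","guard_back","jar","saucer","stakes"]:
    r={n:landmark_of(q,s) for n,s in S.items()}
    for n in r: print(q,n,[(np.round(d["pixel"],1).tolist(),round(d["score"],2)) for d in r[n][:2]], atz(S[n],r[n][0]["pixel"],0.118 if q=="tab" else 0) if r[n] else "")
    if all(r.values()): print("   tri",*tri(S["side"],r["side"][0]["pixel"],S["top"],r["top"][0]["pixel"]))
st=sense(); print(st["orientation"],st["tool_pos"],st["time_s"])
E
```

```text
pics
propagator side [([222.8, 254.2], 0.91)] [0.698  0.1279 0.    ]
propagator top [([135.1, 217.1], 0.64)] [0.5468 0.4009 0.    ]
   tri [0.5297 0.3075 0.2713] 0.02934615422450765
vent side [([261.6, 241.5], 0.75)] [0.6199 0.0249 0.    ]
vent top [] 
tab side [([239.1, 253.4], 0.79), ([267.6, 240.1], 0.61)] [0.5943 0.1838 0.118 ]
tab top [([202.1, 194.7], 0.74)] [0.5959 0.186  0.118 ]
   tri [0.5946 0.1852 0.1197] 0.0022235633827691094
rake side [([267.7, 237.7], 0.65)] [0.6111 0.0015 0.    ]
rake top [([267.1, 197.4], 0.83)] [0.6127 0.0207 0.    ]
   tri [0.6054 0.0187 0.0205] 0.007995089122167495
rake_butt side [] 
rake_butt top [] 
rake_neck side [([276.8, 245.8], 0.9)] [ 0.5691  0.018  -0.    ]
rake_neck top [([270.4, 211.3], 0.83)] [0.5724 0.0102 0.    ]
   tri [ 0.5735  0.0103 -0.0098] 0.000402012338330148
rake_tips side [([295.5, 249.6], 0.64)] [0.5106 0.0042 0.    ]
rake_tips top [([270.3, 236.2], 0.59), ([134.2, 221.0], 0.47)] [0.5007 0.0087 0.    ]
   tri [0.5038 0.0099 0.0084] 0.00777546033461713
guard side [([311.0, 212.5], 0.71)] [ 0.5397 -0.17    0.    ]
guard top [([
[... 424 characters left out ...]
8], 0.69)] [0.4025 0.3217 0.    ]
jar top [([157.6, 266.9], 0.57), ([270.5, 215.1], 0.22)] [0.4061 0.3266 0.    ]
   tri [0.4038 0.3244 0.0042] 0.004931759214484329
saucer side [([214.4, 349.4], 0.89)] [0.5385 0.4055 0.    ]
saucer top [([134.5, 218.4], 0.61), ([330.4, 231.0], 0.55)] [0.543  0.4024 0.    ]
   tri [ 0.5422  0.4038 -0.0054] 0.0030026434616421335
stakes side [([358.4, 178.0], 0.93), ([240.0, 251.4], 0.48)] [ 0.4635 -0.4244  0.    ]
stakes top [([423.8, 253.9], 0.9), ([157.1, 269.8], 0.21)] [ 0.4592 -0.4314  0.    ]
   tri [ 0.4623 -0.4324 -0.0054] 0.006302477085161008
[[ 0.9608  0.2771  0.    ]
 [ 0.2771 -0.9608  0.    ]
 [ 0.     -0.     -1.    ]] [ 0.1594 -0.5525  0.2387] 1.4
```

View pics/top0.png

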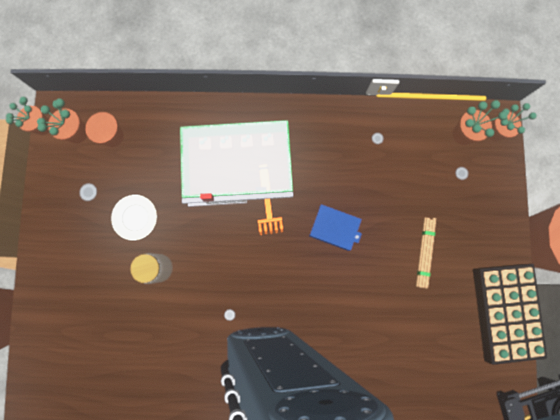

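View pics/side0.png

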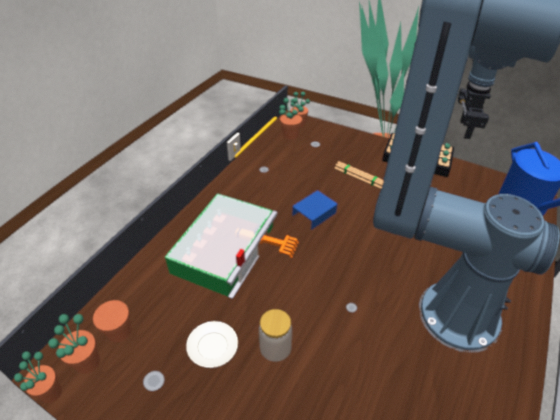

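```bash
cat > fit.py <<'E'
from h import *
from scipy.optimize import minimize
def proj(s,P):
    M=np.array(s["camera_from_world"]); C=np.asarray(P)@M[:3,:3].T+M[:3,3]
    C=C*[1,-1,-1]
    return cv2.projectPoints(C.reshape(-1,1,3),np.zeros(3),np.zeros(3),K(s),np.array(s["distortion"],float))[0][:,0]
def box(x0,x1,y0,y1,z0,z1): return np.array([[x,y,z] for x in(x0,x1) for y in(y0,y1) for z in(z0,z1)])
def place(B,p):
    c,s=np.cos(p[2]),np.sin(p[2]); return B@np.array([[c,s,0],[-s,c,0],[0,0,1]])+[p[0],p[1],0]
U=4
def render(s,boxes,p):
    m=np.zeros((420*U,560*U),np.uint8)
    for B in boxes:
        h=cv2.convexHull(((proj(s,place(B,p))+.5)*U*16).astype(np.int32))
        cv2.fillConvexPoly(m,h,255,shift=4)
    return cv2.resize(m,(560,420),interpolation=cv2.INTER_AREA)/255.
def mask(s,lo,hi,roi=None):
    hsv=cv2.cvtColor(s["color"],cv2.COLOR_RGB2HSV); m=cv2.inRange(hsv,lo,hi)/255.
    if roi is not None:
        k=np.zeros_like(m); x0,x1,y0,y1=roi; k[y0:y1,x0:x1]=1; m=m*k
    return m
def fit(views,boxes,p0):
    f=lambda p: -sum(np.minimum(m,r).sum()/np.maximum(m,r).sum() for s,m in views for r in[render(s,boxes,p)])
    best=None
    for d in(-.15,0,.15):
        r=minimize(f,np.array(p0)+[0,0,d],method="Nelder-Mead",options=dict(initial_simplex=np.array(p0)+[0,0,d]+np.array([[0,0,0],[.015,0,0],[0,.015,0],[0,0,.12]]),xatol=1e-4,fatol=1e-5))
        if best is None or r.fun<best.fun: best=r
    return best.x,best.fun
GUARD=[box(-.0595,.0595,-.046,.046,0,.042)]
def rake(x0=0.02): return [box(x0,.06,-.008,.008,.008,.024),box(.058,.068,-.035,.035,.008,.024)]+[np.vstack([box(.066,.068,y-.003,y+.003,.012,.022),box(.096,.1,y-.003,y+.003,0,.006)]) for y in np.linspace(-.032,.032,5)]
BLUE=((105,120,60),(130,255,255)); ORANGE=((8,150,120),(22,255,255))
E
python3 - <<'E'
from fit import *
np.set_printoptions(precision=4,suppress=True)
S={n:snapshot(n) for n in("side","top")}
a,b=S["side"],S["top"]
mg=[mask(a,*BLUE,(280,350,180,240)),mask(b,*BLUE,(295,375,195,260))]
mr=[mask(a,*ORANGE,(245,310,225,262)),mask(b,*ORANGE,(250,295,190,242))]
print([m.sum() for m in mg+mr])
res={}
for k,vs in dict(both=[(a,mg[0]),(b,mg[1])],side=[(a,mg[0])],top=[(b,mg[1])]).items():
    p,f=fit(vs,GUARD,[.527,-.16,-1.78]); print("guard",k,p,np.degrees(p[2]),f); res[k]=p
    for e in(-.0575,.0575): print("   ",place(np.array([[e,0,0]]),p)[0])
for k,vs in dict(both=[(a,mr[0]),(b,mr[1])],side=[(a,mr[0])],top=[(b,mr[1])]).items():
    p,f=fit(vs,rake(),[.61,.012,np.pi]); print("rake",k,p,np.degrees(p[2]),f); res["r"+k]=p
def over(s,name,x0,y0,w,h):
    im=cv2.resize(s["color"][y0:y0+h,x0:x0+w,::-1],None,fx=5,fy=5,interpolation=cv2.INTER_CUBIC)
    for bx,p in((GUARD,res["both"]),(rake(),res["rboth"])):
        for B in bx:
            hh=cv2.convexHull(((proj(s,place(B,p))-[x0,y0]+.5)*5).astype(np.int32)); cv2.polylines(im,[hh],True,(255,255,0),1)
    cv2.imwrite(f"pics/{name}.png",im)
over(a,"side1",165,185,160,115); over(b,"top1",175,115,160,120)
E
```

```text
[np.float64(873.0), np.float64(1450.0), np.float64(467.0), np.float64(302.0)]
guard both [ 0.529  -0.1735 -1.9019] -108.97269331279054 -1.723347323722186
    [ 0.5477 -0.1191  0.    ]
    [ 0.5103 -0.2279  0.    ]
guard side [ 0.5299 -0.1741 -1.8629] -106.73569539688266 -0.8123610233791082
    [ 0.5465 -0.119   0.    ]
    [ 0.5133 -0.2291  0.    ]
guard top [ 0.5282 -0.1733 -1.8982] -108.75664815217051 -0.9172795878346699
    [ 0.5467 -0.1188  0.    ]
    [ 0.5097 -0.2277  0.    ]
rake both [0.609  0.0215 3.2873] 188.35102078561013 -1.2213156396034592
rake side [0.6117 0.0207 3.3187] 190.14665930627268 -0.7437601535962193
rake top [0.6078 0.0221 3.2938] 188.7208402367711 -0.5273344523152494
```

View pics/top1.png

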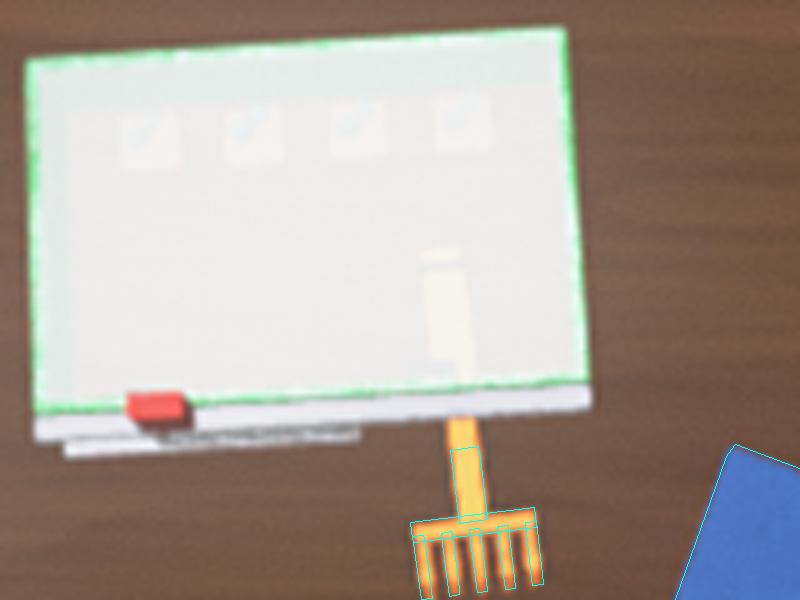

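View pics/side1.png

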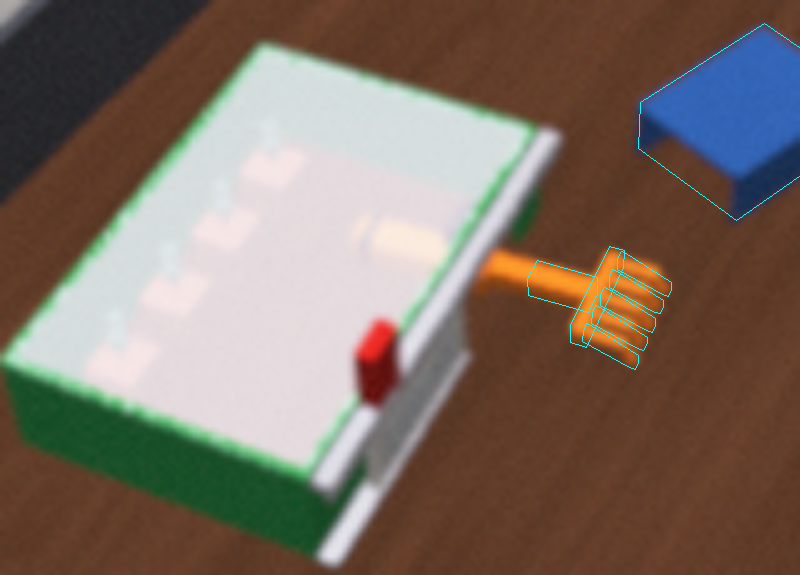

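```bash
cat > go.py <<'E'
import sys
from h import *
from scipy.spatial.transform import Rotation as Ro
np.set_printoptions(precision=3,suppress=True)
# desired: x y z  yaw(tool x heading, deg)  tilt(deg about tool y, + = fingers point forward)
x,y,z,yaw,tilt=map(float,sys.argv[1:6]); st=sense()
R=np.array(st["orientation"]); p=np.array(st["tool_pos"])
c,s=np.cos(np.radians(yaw)),np.sin(np.radians(yaw))
T=np.array([[c,s,0],[s,-c,0],[0,0,-1.]])@Ro.from_euler("y",tilt,degrees=True).as_matrix()
d=np.array([x,y,z])-p
print("t",st["time_s"],"pos",p,"width",st["gripper_width"],"grip",st["grasp_force"],"F",np.array(st["force"]))
print("shift cm, present axes",R.T@d*100,"| in target axes",T.T@d*100,"| turn deg",np.degrees(Ro.from_matrix(R.T@T).as_rotvec()))
E
python3 - <<'E'
from fit import *
np.set_printoptions(precision=4,suppress=True)
S={n:snapshot(n) for n in("side","top")}; b=S["top"];a=S["side"]
C=lambda x,y:atz(b,[175+x/5-.5,115+y/5-.5],.075)
D=lambda x,y:atz(a,[165+x/5-.5,185+y/5-.5],.075)
for q in((27,60),(567,27),(590,383),(35,412),(35,440),(590,407)): print("top",C(*q))
for q in((8,358),(263,45),(535,128),(310,478),(320,490),(560,135)): print("side",D(*q))
E
python3 go.py 0.5706 0.0160 0.239 8.4 0
```

```text
top [0.7946 0.2662 0.075 ]
top [ 0.8197 -0.0336  0.075 ]
top [ 0.6187 -0.0497  0.075 ]
top [0.5962 0.2502 0.075 ]
top [0.5809 0.2493 0.075 ]
top [ 0.6055 -0.0499  0.075 ]
side [0.7935 0.2628 0.075 ]
side [ 0.8197 -0.0313  0.075 ]
side [ 0.6234 -0.047   0.075 ]
side [0.5958 0.2499 0.075 ]
side [0.5868 0.254  0.075 ]
side [ 0.6065 -0.0489  0.075 ]
t 1.6 pos [ 0.159 -0.552  0.239] width 0.08840199791935392 grip 0.0 F [ 0.417  0.529 -0.257]
shift cm, present axes [ 55.268 -43.223  -0.028] | in target axes [ 48.986 -50.231  -0.029] | turn deg [-0.001  0.     7.691]
```

```bash
python3 -m handwheel '[[[4.6,-3.6,0,0,0,0,0],[4.6,-3.6,0,0,0,0,0],[4.6,-3.6,0,0,0,0,0],[4.6,-3.6,0,0,0,0,0],[4.6,-3.6,0,0,0,0,0],[4.6,-3.6,0,0,0,0,0],[4.6,-3.6,0,0,0,0,0],[4.6,-3.6,0,0,0,0,0],[4.6,-3.6,0,0,0,0,0],[4.6,-3.6,0,0,0,0,0]]]' 20
python3 -m handwheel '[[[4.6,-3.6,0,0,0,0,0.35],[4.6,-3.6,0,0,0,7.7,0.35],[0,0,0,0,10,0,0.35],[0,0,0,0,10,0,0.35],[0,0,0,0,0,0,0.35]]]'; python3 go.py 0.5706 0.0160 0.06 8.4 20
```

```text
time_s: 2.85
tool_pos: [0.5026, -0.0774, 0.2391]
orientation: [[0.961, 0.277, 0.001], [0.277, -0.961, -0.001], [0.001, 0.001, -1.0]]
force: [-0.2, -0.3, 0.1]
gripper_width: 0.0881
grasp_force: 0.0
time_s: 3.48
tool_pos: [0.5668, 0.0162, 0.2365]
orientation: [[0.931, 0.145, 0.333], [0.136, -0.989, 0.051], [0.337, -0.002, -0.941]]
force: [0.4, 0.1, 0.2]
gripper_width: 0.0572
grasp_force: 0.0
t 3.475 pos [0.567 0.016 0.236] width 0.057176216294349755 grip 0.0 F [0.404 0.089 0.215]
shift cm, present axes [-5.6    0.109 16.737] | in target axes [-5.684  0.076 16.709] | turn deg [-0.088  0.286 -0.073]
```

```bash
python3 -m handwheel '[[[-1.2,0,3.6,0,0,0,0.35],[-1.2,0,3.6,0,0,0,0.35],[-1.3,0,3.6,0,0,0,0.35],[-1.3,0.1,3.6,0,0,0,0.35],[-1.2,0,3.4,0,0,0,0.35],[0,0,0,0,0,0,0.35]]]' 20
python3 - <<'E'
from fit import *
a,b=snapshot("side"),snapshot("top")
im=[cv2.resize(s["color"][y:y+80,x:x+80,::-1],None,fx=5,fy=5,interpolation=cv2.INTER_CUBIC) for s,x,y in((a,235,200),(b,230,175))]
cv2.imwrite("pics/g1.png",np.hstack(im))
E
python3 go.py 0.5706 0.0160 0.007 8.4 20
```

```text
time_s: 4.22
tool_pos: [0.5721, 0.0151, 0.048]
orientation: [[0.932, 0.146, 0.332], [0.137, -0.989, 0.051], [0.336, -0.003, -0.942]]
force: [0.3, 0.4, 0.6]
gripper_width: 0.0577
grasp_force: 0.0
t 4.325 pos [0.574 0.015 0.051] width 0.05729039984162562 grip 0.0 F [ 0.426  0.38  -0.924]
shift cm, present axes [-1.864 -0.198  4.054] | in target axes [-1.862 -0.197  4.055] | turn deg [ 0.011 -0.021 -0.003]
```

View pics/g1.png

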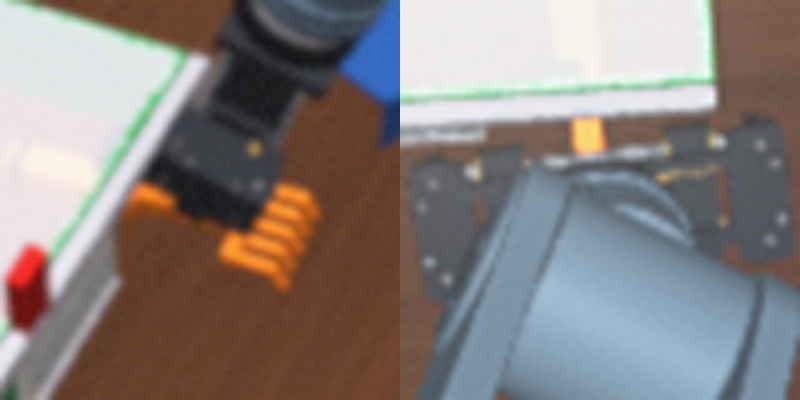

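```bash
python3 -m handwheel '[[[-0.8,-0.1,1.7,0,0,0,0.35],[-0.8,-0.1,1.7,0,0,0,0.35],[0,0,0,0,0,0,0.35],[0,0,0,0,0,0,0.35]]]' 20;python3 go.py 0.5706 0.0160 0.007 8.4 20
```

```text
time_s: 4.82
tool_pos: [0.5708, 0.0161, 0.0149]
orientation: [[0.929, 0.146, 0.341], [0.137, -0.989, 0.049], [0.345, 0.001, -0.939]]
force: [-0.5, -1.5, -0.1]
gripper_width: 0.0574
grasp_force: 0.0
t 4.825 pos [0.571 0.016 0.015] width 0.0574254803942896 grip 0.0 F [-0.485 -1.484 -0.068]
shift cm, present axes [-0.295  0.002  0.73 ] | in target axes [-0.293  0.003  0.731] | turn deg [ 0.062 -0.158  0.018]
```

```bash
python3 -m handwheel '[[[-0.3,0,0.7,0,0,0,0.35],[0,0,0,0,0,0,0.35],[0,0,0,0,0,0,1],[0,0,0,0,0,0,1],[0,0,0,0,0,0,1],[0,0,0,0,0,0,1],[0,0,0,0,0,0,1]]]' 35;python3 go.py 0.5706 0.0160 0.007 8.4 20
```

```text
time_s: 5.7
tool_pos: [0.5687, 0.0164, 0.0052]
orientation: [[0.93, 0.146, 0.338], [0.137, -0.989, 0.05], [0.342, 0.0, -0.94]]
force: [-0.3, 0.7, 0.5]
gripper_width: 0.0157
grasp_force: 35.1
t 5.7 pos [0.569 0.016 0.005] width 0.01568477585666476 grip 35.12072136771167 F [-0.312  0.685  0.507]
shift cm, present axes [ 0.233  0.067 -0.102] | in target axes [ 0.233  0.067 -0.102] | turn deg [ 0.003 -0.    -0.008]
```

```bash
python3 -m handwheel '[[[0.15,0,-0.4,0,0,0,1],[-2.4,0,-0.9,0,0,0,1],[-2.4,0,-0.9,0,0,0,1],[-2.4,0,-0.9,0,0,0,1],[-2.4,0,-0.9,0,0,0,1],[-2.4,0,-0.9,0,0,0,1],[-0.5,0,-0.2,0,0,0,1],[0,0,0,0,0,0,1],[0,0,0,0,0,0,1]]]'
python3 - <<'E'
from fit import *
a,b=snapshot("side"),snapshot("top")
im=[cv2.resize(s["color"][y:y+130,x:x+130,::-1],None,fx=3,fy=3,interpolation=cv2.INTER_CUBIC) for s,x,y in((a,230,180),(b,210,170))]
cv2.imwrite("pics/g2.png",np.hstack(im))
E
python3 go.py 0.5706 0.0160 0.007 8.4 20
```

```text
time_s: 6.82
tool_pos: [0.4378, -0.0034, 0.0114]
orientation: [[0.929, 0.146, 0.34], [0.137, -0.989, 0.049], [0.343, 0.001, -0.939]]
force: [0.2, -0.3, -0.1]
gripper_width: 0.0158
grasp_force: 35.2
t 6.925 pos [ 0.437 -0.003  0.011] width 0.016057194243496463 grip 35.1734256810596 F [-0.271 -0.34  -1.268]
shift cm, present axes [12.5    0.046  4.993] | in target axes [12.503  0.044  4.987] | turn deg [ 0.015 -0.029  0.015]
```

View pics/g2.png

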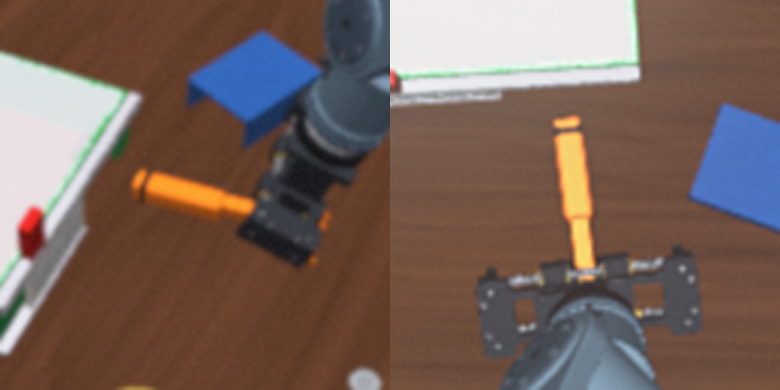

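```bash
python3 -m handwheel '[[[0,0,0,3.3,0,-9,1],[0,0,0,3.3,0,-9,1],[0,0,0,3.3,0,-9,1],[0,0,0,3.3,0,-9,1],[0,0,0,3.3,0,-9,1],[0,0,0,3.3,0,-9,1],[0,0,0,3.3,0,-9,1],[0,0,0,3.3,0,-9,1],[0,0,0,0,0,0,1],[0,0,0,0,0,0,1]]]'
cat > hfit.py <<'E'
import sys
from fit import *
np.set_printoptions(precision=4,suppress=True)
# args: x0 y0 yaw(deg) guess of rake, lift, visible end x, name
x,y,yaw,l,xe=map(float,sys.argv[1:6])
B=[box(-.1,-.005,-.013,.013,l,.024+l),box(-.005,xe,-.008,.008,.008+l,.024+l)]
for n in("side","top"):
    s=snapshot(n); p=[x,y,np.radians(yaw)]
    r=render(s,B,p); m=mask(s,*ORANGE)*(cv2.dilate((r>0).astype(np.uint8),np.ones((17,17)))>0)
    m=cv2.morphologyEx(m,cv2.MORPH_CLOSE,np.ones((3,3)))
    q,f=fit([(s,m)],B,p); q[2]=np.degrees(q[2]); print(n,q,f)
    if len(sys.argv)>6:
        im=s["color"][:,:,::-1].copy(); u=proj(s,[[x,y,0]])[0].astype(int); u=np.clip(u,[70,60],[489,359])
        im=cv2.resize(im[u[1]-60:u[1]+60,u[0]-65:u[0]+65],None,fx=3,fy=3,interpolation=cv2.INTER_CUBIC)
        J=np.hstack([J,im]) if n=="top" else im
if len(sys.argv)>6: cv2.imwrite(f"pics/{sys.argv[6]}.png",J)
E
python3 go.py 0.5554 -0.0503 0.011 85 20; python3 hfit.py 0.440 0.037 265 0.006 0.02
```

```text
time_s: 8.18
tool_pos: [0.4365, -0.0028, 0.0106]
orientation: [[0.084, 0.996, 0.028], [0.935, -0.089, 0.343], [0.344, -0.003, -0.939]]
force: [-0.8, 0.3, -0.8]
gripper_width: 0.0158
grasp_force: 35.2
t 8.175 pos [ 0.436 -0.003  0.011] width 0.01576961447451381 grip 35.16784863641078 F [-0.798  0.324 -0.789]
shift cm, present axes [-3.427 12.267 -1.333] | in target axes [-3.458 12.262 -1.298] | turn deg [-0.13  -0.111 -0.133]
side [  0.4412   0.0309 264.1538] -0.8012436314036988
top [  0.4398   0.036  265.6621] -0.4538464182002509
```

```bash
python3 -m handwheel '[[[-0.9,3.0,-0.3,0,0,0,1],[-0.9,3.0,-0.3,0,0,0,1],[-0.8,3.1,-0.3,0,0,0,1],[-0.8,3.1,-0.4,0,0,0,1],[0,0,0,0,0,0,1],[0,0,0,0,0,0,1]]]'
python3 go.py 0.5554 -0.0503 0.011 85 20; python3 hfit.py 0.559 -0.011 265 0.006 0.02 g3
```

```text
time_s: 9.02
tool_pos: [0.5536, -0.0492, 0.0107]
orientation: [[0.082, 0.996, 0.026], [0.935, -0.086, 0.343], [0.344, -0.004, -0.939]]
force: [0.1, 0.3, -0.6]
gripper_width: 0.0158
grasp_force: 35.0
t 9.025 pos [ 0.554 -0.049  0.011] width 0.01579335195907225 grip 34.960693149205326 F [ 0.108  0.318 -0.63 ]
shift cm, present axes [-0.077  0.185 -0.061] | in target axes [-0.078  0.185 -0.06 ] | turn deg [-0.238 -0.14  -0.022]
side [  0.5591  -0.0145 264.3474] -0.8033410738409106
top [  0.5562  -0.0119 265.0648] -0.3944727455684034
```

View pics/g3.png

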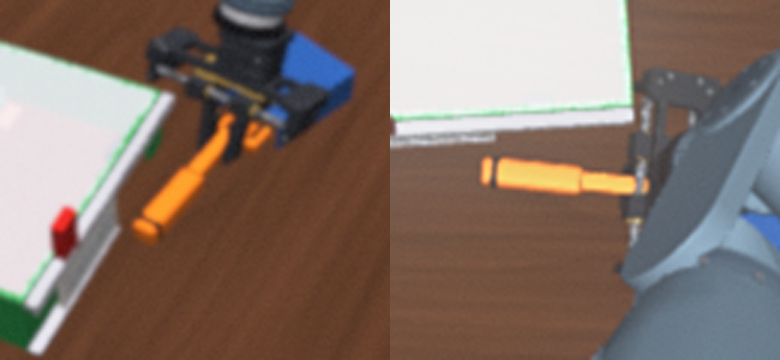

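```bash
python3 -m handwheel '[[[-0.95,0.05,-0.35,-0.4,0,1.2,1],[-0.95,0.05,-0.35,-0.4,0,1.2,1],[-0.95,0.05,-0.35,-0.4,0,1.2,1],[-0.95,0,-0.35,-0.4,0,1.2,1],[0,0,0,0,0,0,1],[0,0,0,0,0,0,1]]]'
python3 go.py 0.5499 -0.0895 0.011 80 20; python3 hfit.py 0.556 -0.051 260 0.006 0.02
```

```text
time_s: 9.88
tool_pos: [0.5519, -0.0883, 0.0112]
orientation: [[0.166, 0.985, 0.056], [0.923, -0.175, 0.343], [0.347, -0.006, -0.938]]
force: [4.6, 10.3, -3.1]
gripper_width: 0.0155
grasp_force: 41.7
t 9.875 pos [ 0.552 -0.088  0.011] width 0.015535633558675939 grip 41.72001735652884 F [ 4.577 10.256 -3.064]
shift cm, present axes [-0.155 -0.174 -0.036] | in target axes [-0.154 -0.175 -0.036] | turn deg [-0.277 -0.327 -0.188]
side [  0.5607  -0.0544 259.1491] -0.7902214980213799
top [  0.5585  -0.0508 259.7256] -0.40821667681071216
```

```bash
python3 - <<'E'
from fit import *
a=snapshot("side"); b=snapshot("top")
im=[cv2.resize(s["color"][y:y+80,x:x+80,::-1],None,fx=5,fy=5,interpolation=cv2.INTER_CUBIC) for s,x,y in((a,265,170),(b,270,175))]
G=[.529,-.1735,-1.90]
for s,x,y,i in((a,265,170,0),(b,270,175,1)):
    for B in GUARD:
        for z in(0,1):
            P=proj(s,place(B[z::2][[0,1,3,2]],G)); cv2.polylines(im[i],[((P-[x,y]+.5)*5).astype(np.int32)],True,(0,255,255),1)
cv2.imwrite("pics/g4.png",np.hstack(im))
E
```

```text
(no output)
```

View pics/g4.png

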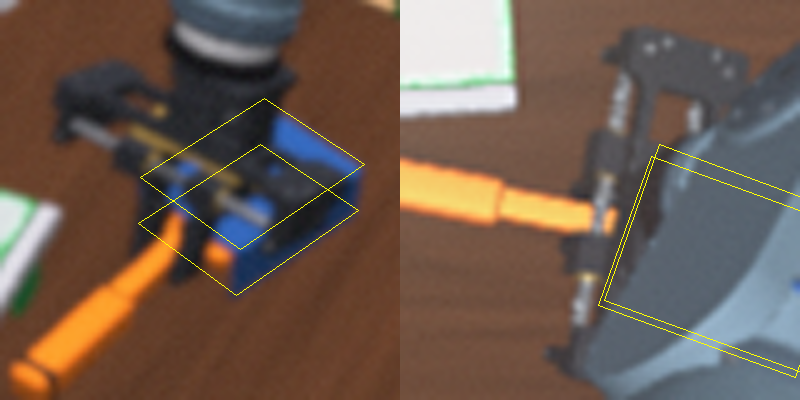

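```bash
cat > fit5.py <<'E'
import sys
from fit import *
import fit as F
np.set_printoptions(precision=4,suppress=True)
x,y,yaw,xe=map(float,sys.argv[1:5])
B=[box(-.1,-.005,-.013,.013,0,.024),box(-.005,xe,-.008,.008,.008,.024)]
def tf(p):
    c,s=np.cos(p[4]),np.sin(p[4]); Ry=np.array([[c,0,-s],[0,1,0],[s,0,c]])  # pitch + = tines up
    return [b@Ry.T+[0,0,p[3]] for b in B]
p0=np.array([x,y,np.radians(yaw),.005,0]); V=[]
for n in("side","top"):
    s=snapshot(n); r=render(s,tf(p0),p0)
    V.append((s,cv2.morphologyEx(mask(s,*ORANGE)*(cv2.dilate((r>0).astype(np.uint8),np.ones((17,17)))>0),cv2.MORPH_CLOSE,np.ones((3,3)))))
f=lambda p:-sum(np.minimum(m,r).sum()/np.maximum(m,r).sum() for s,m in V for r in[render(s,tf(p),p)])
r=minimize(f,p0,method="Nelder-Mead",options=dict(initial_simplex=p0+np.vstack([np.zeros(5),np.diag([.01,.01,.1,.008,.1])]),xatol=1e-4,fatol=1e-5,maxiter=600))
p=r.x; print("x y yaw z pitch",p[:2],np.degrees(p[2]),p[3],np.degrees(p[4]),r.fun)
t=place(np.array([[.1*np.cos(p[4]),0,0]]),p)[0]; d=t[:2]-[.547,-.119]
print("tips",t[:2],"depth",d@[-.326,-.946],"lat",d@[.946,-.326])
for q in("rake_butt","rake"):
    L=[landmark_of(q,s) for s,m in V]
    if all(L): print(q,*tri(V[0][0],L[0][0]["pixel"],V[1][0],L[1][0]["pixel"]))
E
python3 fit5.py .559 -.052 259.5 .025
```

```text
x y yaw z pitch [ 0.558  -0.0499] 259.17999479850425 0.012568961544288989 0.2686843053425355 -1.1999305640125288
tips [ 0.5393 -0.1481] depth 0.03007677212500472 lat 0.002176281636489981
rake_butt [ 0.5786  0.0451 -0.0044] 0.0037068261870539035
rake [ 0.556  -0.0537  0.0102] 0.00786454573571516
```

```bash
python3 -m handwheel '[[[0.75,0,0.3,0,0,0,1],[-0.2,0,0.45,0,0,0,1],[0,0,0,0,0,0,1],[-0.4,0,-0.15,0,0,0,1],[-0.4,0,-0.15,0,0,0,1],[0,0,0,0,0,0,1]]]'
python3 go.py 0.5499 -0.0895 0.006 80 20
```

```text
time_s: 11.12
tool_pos: [0.5518, -0.0865, 0.006]
orientation: [[0.166, 0.985, 0.055], [0.922, -0.175, 0.347], [0.351, -0.007, -0.936]]
force: [9.3, 21.5, -3.1]
gripper_width: 0.0157
grasp_force: 49.2
t 11.125 pos [ 0.552 -0.086  0.006] width 0.015686831916779557 grip 49.1675028973259 F [ 9.325 21.546 -3.103]
shift cm, present axes [-0.311 -0.136 -0.114] | in target axes [-0.312 -0.137 -0.112] | turn deg [-0.336 -0.55  -0.194]
```

```bash
python3 -m handwheel '[[[0.4,0,0.1,0,0,0,1],[-0.05,0,0.1,0,0,0,1],[0,0,0,0,0,0,0.4],[0,0,0,0,0,0,0.4],[0,0,0,0,0,0,0.4],[0.5,0,-1.4,0,0,0,0.4],[1.7,0,-4.7,0,0,0,0.4],[1.7,0,-4.7,0,0,0,0.4],[0,0,0,-3.4,0,9.4,1],[0,0,0,-3.4,0,9.4,1]]]'
python3 -m handwheel '[[[0,0,0,-3.4,0,9.4,1],[0,0,0,-3.4,0,9.4,1],[0,0,0,-3.4,0,9.4,1],[0,0,0,-3.4,0,9.4,1],[0,0,0,-3.4,0,9.4,1],[0,0,0,-3.4,0,9.4,1],[0,0,0,0,0,0,1]]]'
python3 fit5.py .558 -.05 259.5 .055; python3 go.py 0.576 0.09 0.1 0 20
```

```text
time_s: 12.38
tool_pos: [0.5531, -0.0892, 0.1214]
orientation: [[0.476, 0.863, 0.169], [0.811, -0.505, 0.296], [0.341, -0.003, -0.94]]
force: [0.5, -0.6, -0.6]
gripper_width: 0.0351
grasp_force: 0.0
time_s: 13.25
tool_pos: [0.5524, -0.0875, 0.1205]
orientation: [[0.942, 0.004, 0.336], [0.002, -1.0, 0.004], [0.336, -0.003, -0.942]]
force: [0.2, -0.5, 0.3]
gripper_width: 0.0005
grasp_force: 0.0
x y yaw z pitch [ 0.559  -0.0504] 262.0014568096441 0.008989352148857833 3.4880690551869917 -0.8568962010087438
tips [ 0.5451 -0.1492] depth 0.029185575053053994 lat 0.008092134924464455
rake_butt [ 0.5778  0.0446 -0.0248] 0.012747084949305532
t 13.55 pos [ 0.553 -0.088  0.12 ] width 0.00020865879334543312 grip 0.0 F [-0.775 -0.682 -0.379]
shift cm, present axes [  1.511 -17.809   2.771] | in target axes [  1.489 -17.822   2.701] | turn deg [-0.255  0.36   0.016]
```

```bash
python3 -m handwheel '[[[0,-4.45,0,0,0,0,1],[0,-4.45,0,0,0,0,1],[0,-4.45,0,0,0,0,1],[0,-4.45,0,0,0,0,1],[-0.55,0,3.7,0,0,0,1],[-0.55,0,3.7,0,0,0,1],[-0.55,0,3.5,0,0,0,1],[0,0,0,0,0,0,1]]]'
python3 hfit.py .558 -.05 259.5 0 .05 g5; python3 go.py 0.576 0.07 0.008 0 20
```

```text
time_s: 14.55
tool_pos: [0.5714, 0.0907, 0.0097]
orientation: [[0.944, 0.001, 0.33], [-0.0, -1.0, 0.005], [0.33, -0.005, -0.944]]
force: [-0.2, 0.5, -0.1]
gripper_width: 0.0001
grasp_force: 0.0
side [  0.558   -0.05   250.9056] -0.0
top [  0.559   -0.1038 266.9465] -0.25587812422847345
t 14.65 pos [0.574 0.091 0.013] width 0.0004149315653990818 grip 0.0 F [ 0.08   0.216 -0.191]
shift cm, present axes [0.029 2.065 0.559] | in target axes [0.024 2.063 0.568] | turn deg [-0.247  0.372 -0.027]
```

View pics/g5.png

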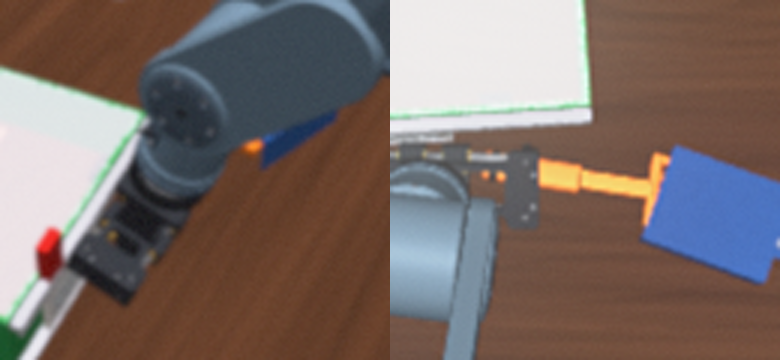

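```bash
python3 -m handwheel '[[[-0.1,1.2,0.4,0,0,0,1],[0,1.2,0,0,0,0,1],[0,1.0,0,0,0,0,1],[0,1.0,0,0,0,0,1],[0,1.0,0,0,0,0,1],[0,0,0,0,0,0,1]]]'
python3 fit5.py .559 -.065 257 .05; python3 go.py 0.576 -0.0215 0.008 0 20
```

```text
time_s: 15.4
tool_pos: [0.5743, 0.036, 0.0087]
orientation: [[0.942, -0.0, 0.337], [-0.002, -1.0, 0.004], [0.336, -0.004, -0.942]]
force: [0.4, -0.0, 0.7]
gripper_width: 0.0
grasp_force: 0.0
x y yaw z pitch [ 0.5546 -0.085 ] 252.33992856516974 -0.019850521550095365 46.506090344600075 -0.23422777994876473
tips [ 0.5337 -0.1506] depth 0.03422144526873084 lat -0.002264517372740389
t 15.7 pos [0.574 0.037 0.008] width 0.0005038918091141038 grip 0.0 F [ 0.171  0.094 -0.409]
shift cm, present axes [0.185 5.869 0.074] | in target axes [0.183 5.869 0.102] | turn deg [-0.262  0.378 -0.016]
```

```bash
python3 -m handwheel '[[[0,1.0,0,0,0,0,1],[0,1.0,0,0,0,0,1],[0,1.0,0,0,0,0,1],[0,1.0,0,0,0,0,1],[0,0,0,0,0,0,1]]]'
python3 - <<'E'
from fit import *
a=snapshot("side"); b=snapshot("top")
im=[cv2.resize(s["color"][y:y+80,x:x+80,::-1],None,fx=5,fy=5,interpolation=cv2.INTER_CUBIC) for s,x,y in((a,265,185),(b,270,185))]
cv2.imwrite("pics/g6.png",np.hstack(im))
E
```

```text
time_s: 16.32
tool_pos: [0.5744, -0.0043, 0.0085]
orientation: [[0.942, -0.001, 0.337], [-0.002, -1.0, 0.004], [0.337, -0.004, -0.942]]
force: [-0.8, 0.8, -0.8]
gripper_width: 0.0005
grasp_force: 0.0
```

View pics/g6.png

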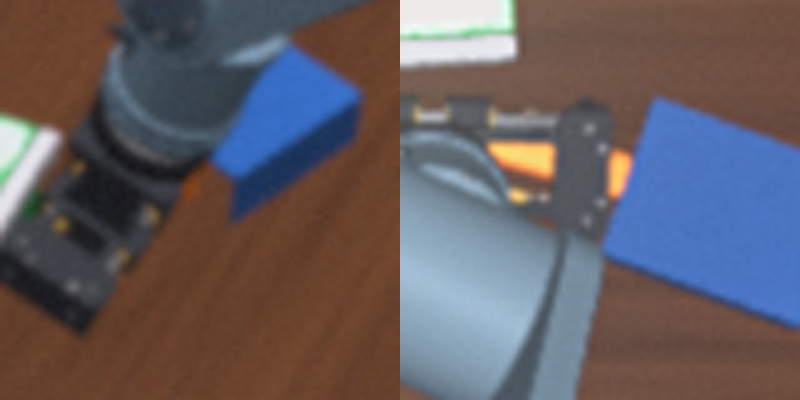

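```bash
python3 -m handwheel '[[[0,0.4,0,0,0,0,1],[0,0.4,0,0,0,0,1],[0,0.4,0,0,0,0,1],[0,0,0,0,0,0,1]]]'; python3 -m handwheel '[[[0,0.2,0,0,0,0,1],[0,0.2,0,0,0,0,1],[0,0,0,0,0,0,1]]]'
```

```text
time_s: 16.92
tool_pos: [0.5748, -0.0139, 0.0088]
orientation: [[0.941, 0.001, 0.337], [-0.001, -1.0, 0.006], [0.337, -0.006, -0.941]]
force: [4.3, 11.1, 0.5]
gripper_width: 0.0006
grasp_force: 5.3
time_s: 17.3
tool_pos: [0.5756, -0.0152, 0.0094]
orientation: [[0.941, 0.003, 0.338], [-0.001, -1.0, 0.009], [0.338, -0.009, -0.941]]
force: [9.4, 27.0, 2.0]
gripper_width: 0.0006
grasp_force: 13.3
```

```bash
python3 -m handwheel '[[[0,-0.8,0,0,0,0,1],[1.7,-0.5,-4.7,0,0,0,1],[1.7,-2,-4.7,0,0,0,1],[1.7,-4,-4.7,0,0,0,1],[0,-5,0,0,0,0,1],[0,-5,0,0,0,0,1],[0,-5,0,0,0,0,1],[0,-2.5,0,0,0,-4.3,1],[0,0,0,0,0,0,1]]]'
python3 go.py .591 .235 .09 4.3 20
python3 - <<'E'
from fit import *
np.set_printoptions(precision=4,suppress=True)
S={n:snapshot(n) for n in("side","top")}; g=np.array([.529,-.1735,-1.90])
B=[box(-.1,-.015,-.013,.013,0,.024)]
V=[]
for n,s in S.items():
    p0=[.542,-.134,np.radians(251)]; r=render(s,B,p0)
    m=cv2.morphologyEx(mask(s,*ORANGE)*(cv2.dilate((r>0).astype(np.uint8),np.ones((21,21)))>0),cv2.MORPH_CLOSE,np.ones((3,3)))
    print(n,m.sum(),r.sum(),np.argwhere(m).min(0),np.argwhere(m).max(0)); V.append((s,m))
for v in(V[:1],V[1:],V):
    q,f=fit(v,B,p0); t=place(np.array([[.1,0,0],[-.1,0,0]]),q); d=t[0,:2]-[.5103,-.2279]
    print(q,np.degrees(q[2]),f,"tips",t[0],"butt",t[1],"tip x in back frame",d@[-.326,-.946])
mg=[mask(S["side"],*BLUE,(280,350,180,240)),mask(S["top"],*BLUE,(295,375,195,260))]
p,f=fit([(S["side"],mg[0]),(S["top"],mg[1])],GUARD,[.529,-.1735,-1.9]); print("guard",p,f)
for q in("rake_butt","guard_back","guard_mouth","tab"):
    L=[landmark_of(q,s) for s in S.values()]
    if all(L): print(q,*tri(S["side"],L[0][0]["pixel"],S["top"],L[1][0]["pixel"]))
    else: print(q,[len(l) for l in L])
E
```

```text
time_s: 18.42
tool_pos: [0.5742, 0.2287, 0.1579]
orientation: [[0.939, 0.074, 0.336], [0.077, -0.997, 0.005], [0.335, 0.021, -0.942]]
force: [-0.0, -1.0, -1.0]
gripper_width: 0.0008
grasp_force: 0.0
t 18.425 pos [0.574 0.229 0.158] width 0.0008485452050303109 grip 0.0 F [-0.028 -1.028 -0.99 ]
shift cm, present axes [-0.652 -0.642  6.962] | in target axes [-0.705 -0.497  6.969] | turn deg [1.152 0.4   0.364]
side 270.0 283.52156862745096 [214 280] [235 306]
top 97.0 319.9490196078431 [207 285] [223 315]
[ 0.548  -0.1355  4.4078] 252.5503235581843 -0.8669733358294777 tips [ 0.518  -0.2309  0.    ] butt [ 0.578  -0.0401  0.    ] tip x in back frame 0.0002720277353010907
[ 0.5475 -0.1279  4.4331] 253.99649187525574 -0.301811187690335 tips [ 0.52  -0.224  0.   ] butt [ 0.5751 -0.0318  0.    ] tip x in back frame -0.0068283196783299385
[ 0.547  -0.13    4.4078] 252.55025679328003 -1.0711935342848087 tips [ 0.517  -0.2254  0.    ] butt [ 0.577  -0.0346  0.    ] tip x in back frame -0.004557251453084788
guard [ 0.5292 -0.1737 -1.9017] -1.2228646151244713
rake_butt [ 0.5727 -0.0321 -0.0122] 0.0018617137787019342
guard_back [ 0.5106 -0.2187 -0.0059] 0.0011714695669595991
guard_mouth [ 0.5386 -0.1125  0.0162] 0.002013783349384076
tab [1, 0]
```

```bash
python3 -m handwheel '[[[-0.2,-0.3,2.4,1,0,0.4,1],[-0.2,-0.3,2.4,0,0,0,1],[-0.2,0,2.1,0,0,0,1],[0,0,0,0,0,0,1]]]'; python3 go.py .6016 .0927 .09 4.3 20
```

```text
time_s: 19.42
tool_pos: [0.5905, 0.2334, 0.0891]
orientation: [[0.941, 0.07, 0.332], [0.067, -0.998, 0.021], [0.332, 0.003, -0.943]]
force: [0.1, -0.7, -0.8]
gripper_width: 0.0003
grasp_force: 0.0
t 19.425 pos [0.591 0.233 0.089] width 0.00031941514965964143 grip 0.0 F [ 0.094 -0.676 -0.831]
shift cm, present axes [ 0.127 14.111 -0.013] | in target axes [ 0.077 14.111 -0.07 ] | turn deg [ 0.234  0.598 -0.205]
```

```bash
python3 -m handwheel '[[[0,1.5,0,0,0,0,1],[0,1.5,0,0,0,0,1],[0,1.5,0,0,0,0,1],[0,1.5,0,0,0,0,1],[0,1.5,0,0,0,0,1],[0,1.5,0,0,0,0,1],[0.1,1.5,0,0,0,0,1],[0,1.0,0,0,0,0,1],[0,0,0,0,0,0,1]]]';  python3 -m handwheel '[[[0,0.8,0,0,0,0,1],[0,0.8,0,0,0,0,1],[0,0,0,0,0,0,1]]]'; python3 go.py .6016 .0927 .09 4.3 20
```

```text
time_s: 20.55
tool_pos: [0.6013, 0.1186, 0.0924]
orientation: [[0.939, 0.07, 0.336], [0.066, -0.998, 0.021], [0.337, 0.002, -0.942]]
force: [-1.0, 0.3, 0.2]
gripper_width: 0.0006
grasp_force: 0.0
time_s: 20.92
tool_pos: [0.6019, 0.1028, 0.0917]
orientation: [[0.94, 0.07, 0.335], [0.067, -0.998, 0.021], [0.336, 0.002, -0.942]]
force: [-0.6, 0.3, -1.0]
gripper_width: 0.0006
grasp_force: 0.0
t 20.925 pos [0.602 0.103 0.092] width 0.0006040866065714622 grip 0.0 F [-0.591  0.293 -0.995]
shift cm, present axes [-0.156  1.006  0.123] | in target axes [-0.16   1.006  0.118] | turn deg [ 0.22   0.389 -0.203]
```

```bash
python3 -m handwheel '[[[0,0.5,0,0,0,0,1],[0,0.5,0,0,0,0,1],[0,0,0,0,0,0,1]]]';  python3 -m handwheel '[[[0,0.4,0,0,0,0,1],[0,0,0,0,0,0,1]]]'; python3 - <<'E'
from fit import *
for n in("side","top"):
    s=snapshot(n); m=mask(s,(0,150,90),(6,255,255),(190,290,180,270)); P=np.argwhere(m); print(n,len(P),P.mean(0) if len(P) else "",[ (l["pixel"],l["score"],atz(s,l["pixel"],.118)) for l in landmark_of("tab",s)[:2]])
    if len(P): print(atz(s,P.mean(0)[::-1],.11))
E
```

```text
time_s: 21.3
tool_pos: [0.6018, 0.1011, 0.0919]
orientation: [[0.939, 0.074, 0.335], [0.067, -0.997, 0.032], [0.336, -0.007, -0.942]]
force: [1.5, 40.4, 1.4]
gripper_width: 0.0001
grasp_force: 19.8
time_s: 21.55
tool_pos: [0.6017, 0.1006, 0.0921]
orientation: [[0.939, 0.076, 0.335], [0.068, -0.997, 0.036], [0.336, -0.011, -0.942]]
force: [3.1, 56.7, 2.1]
gripper_width: 0.0004
grasp_force: 28.3
side 0  [([257.6, 227.7], 0.57, array([0.59973756, 0.07621165, 0.118     ]))]
top 0  [([247.3, 193.4], 0.49, array([0.6018539 , 0.06882577, 0.118     ]))]
```

```bash
python3 -m handwheel '[[[0,-1.5,0,0,0,0,1],[0,-2,0,0,0,0,1],[1.7,-2,-4.7,0,0,0,1],[1.7,-4,-4.7,0,0,0,1],[-4,-4,-1.5,0,0,0,1],[-5,0,-2,0,0,0,1],[-5,0,-2,0,0,0,1],[-5,0,-2,0,0,0,1],[0,0,0,0,0,0,1]]]'; cat > chk.py <<'E'
from fit import *
np.set_printoptions(precision=4,suppress=True)
S={n:snapshot(n) for n in("side","top")}; c=[]
for n,s in S.items():
    hsv=cv2.cvtColor(s["color"],cv2.COLOR_RGB2HSV); m=((hsv[...,0]<6)|(hsv[...,0]>174))&(hsv[...,1]>150)&(hsv[...,2]>80); m[:180]=0;m[275:]=0;m[:,:190]=0;m[:,290:]=0
    P=np.argwhere(m); print(n,len(P),P.mean(0) if len(P) else ""); c.append(P.mean(0)[::-1] if len(P) else None)
if c[0] is not None and c[1] is not None: print("red",*tri(S["side"],c[0],S["top"],c[1]))
L=[landmark_of("tab",s) for s in S.values()]
if all(L): print("tab",*tri(S["side"],L[0][0]["pixel"],S["top"],L[1][0]["pixel"]))
p0=[.547,-.130,np.radians(252)]; B=[box(-.1,-.015,-.013,.013,0,.024)];V=[]
for n,s in S.items():
    r=render(s,B,p0)
    m=cv2.morphologyEx(mask(s,*ORANGE)*(cv2.dilate((r>0).astype(np.uint8),np.ones((21,21)))>0),cv2.MORPH_CLOSE,np.ones((3,3)))
    print(n,m.sum(),r.sum()); V.append((s,m))
for v in(V[:1],V[1:],V):
    q,f=fit(v,B,p0); t=place(np.array([[.1,0,0],[-.1,0,0]]),q); d=t[0,:2]-[.5103,-.2279]
    print(q,np.degrees(q[2]),f,"tips",t[0],"butt",t[1],"tip x in back frame",d@[-.326,-.946])
    for z in(.12,.145,.17):pass
E
python3 chk.py
```

```text
time_s: 22.88
tool_pos: [0.3873, 0.209, 0.1966]
orientation: [[0.939, 0.073, 0.335], [0.069, -0.997, 0.022], [0.336, 0.002, -0.942]]
force: [-0.4, 0.9, 0.6]
gripper_width: 0.0003
grasp_force: 0.0
side 71 [231.1268 257.3662]
top 24 [193.7083 247.7083]
red [0.6053 0.0696 0.0951] 0.00012473575859728707
tab [ 0.7695  0.1496 -0.6367] 0.06439952273609713
side 261.0 282.4549019607843
top 152.0 319.5686274509804
[ 0.5479 -0.1374  4.4137] 252.884053990701 -0.8606457384515289 tips [ 0.5185 -0.233   0.    ] butt [ 0.5774 -0.0418  0.    ] tip x in back frame 0.0021060526312118256
[ 0.5474 -0.1286  4.4327] 253.97217638053354 -0.47089543047173305 tips [ 0.5198 -0.2247  0.    ] butt [ 0.575  -0.0325  0.    ] tip x in back frame -0.006124409131935146
[ 0.5469 -0.1311  4.4207] 253.28891609781027 -1.2184057395013033 tips [ 0.5182 -0.2268  0.    ] butt [ 0.5757 -0.0353  0.    ] tip x in back frame -0.0035653963690360025
```

```bash
python3 - <<'E'
from fit import *
np.set_printoptions(precision=4,suppress=True)
S={n:snapshot(n) for n in("side","top")}
def red(im):
    hsv=cv2.cvtColor(im,cv2.COLOR_BGR2HSV); m=((hsv[...,0]<6)|(hsv[...,0]>174))&(hsv[...,1]>150)&(hsv[...,2]>80); m[:180]=0;m[275:]=0;m[:,:190]=0;m[:,290:]=0
    return m
def tab(imgs,what):
    c=[]
    for n in("side","top"):
        P=np.argwhere(red(imgs[n])); c.append(P.mean(0)[::-1]); print(what,n,len(P),P.min(0),P.max(0))
    print(what,*tri(S["side"],c[0],S["top"],c[1]))
    # fit the tab box to both masks: prop axes yaw 4.3
    B=[box(-.007,.007,-.015,.015,.078,.118)]
    V=[(S[n],red(imgs[n]).astype(float)) for n in S]
    p0=[tri(S["side"],c[0],S["top"],c[1])[0][0],tri(S["side"],c[0],S["top"],c[1])[0][1],np.radians(4.3)]
    f=lambda p:-sum(np.minimum(m,r).sum()/np.maximum(m,r).sum() for s,m in V for r in[render(s,B,[p[0],p[1],p0[2]])])
    r=minimize(f,p0[:2],method="Nelder-Mead",options=dict(initial_simplex=[p0[:2],[p0[0]+.01,p0[1]],[p0[0],p0[1]+.01]])); print(what,"fit",r.x,r.fun); return r.x
a=tab({n:cv2.imread(f"pics/{n}0.png") for n in S},"start"); b=tab({n:S[n]["color"][:,:,::-1].copy() for n in S},"now")
print("travel",np.linalg.norm(a-b))
E
```

```text
start side 84 [250 237] [264 243]
start top 26 [194 201] [198 210]
start [0.5948 0.1812 0.1005] 0.0012353213890671183
start fit [0.5944 0.1765] -0.8220869156353683
now side 69 [224 255] [238 260]
now top 19 [192 243] [195 252]
now [0.6048 0.0694 0.0954] 0.0013199699651769605
now fit [0.6041 0.0682] -0.7312148814814263
travel 0.10873695319724105
```

```bash
python3 - <<'E'
from fit import *
s=snapshot("side"); P=[.7075,.108,np.radians(4.3)]
old=cv2.imread("pics/side0.png")[:,:,::-1]
ys=np.arange(-.16,.16,.008)
for z in(.03,.05):
    u=np.round(proj(s,place(np.array([[-.110,y,z] for y in ys]),P))).astype(int)
    for y,(c,r) in zip(ys,u): print(z,round(y*1000),(c,r),s["color"][r,c],old[r,c])
E
```

```text
0.03 -160 (np.int64(277), np.int64(219)) [88 54 35] [90 55 37]
0.03 -152 (np.int64(276), np.int64(221)) [89 55 35] [91 56 38]
0.03 -144 (np.int64(275), np.int64(222)) [88 54 36] [90 59 37]
0.03 -136 (np.int64(274), np.int64(224)) [86 55 37] [87 55 36]
0.03 -128 (np.int64(273), np.int64(226)) [92 71 57] [78 61 38]
0.03 -120 (np.int64(272), np.int64(227)) [105  92  86] [62 65 37]
0.03 -112 (np.int64(271), np.int64(229)) [110 106 105] [63 66 37]
0.03 -104 (np.int64(270), np.int64(231)) [108 108 109] [67 67 41]
0.03 -96 (np.int64(269), np.int64(232)) [105 106 108] [64 69 39]
0.03 -88 (np.int64(268), np.int64(234)) [105 105 108] [94 62 41]
0.03 -80 (np.int64(267), np.int64(236)) [105 107 108] [218 114  38]
0.03 -72 (np.int64(266), np.int64(237)) [104 104 106] [250 151  42]
0.03 -64 (np.int64(264), np.int64(239)) [108 108 111] [230 123  33]
0.03 -56 (np.int64(263), np.int64(241)) [109 109 111] [132  66  23]
0.03 -48 (np.int64(262), np.int64(243)) [111 111 113] [110  59  29]
0.03 -40 (np.int64(261), np.int64(244)) [109 109 113] [100  57  30]
0.03 -32 (np.int64(260), np.int64(246)) [108 108 
[... 3446 characters left out ...]
13 113]
0.05 72 (np.int64(244), np.int64(267)) [39 78 47] [117 116 115]
0.05 80 (np.int64(242), np.int64(269)) [55 81 60] [117 113 113]
0.05 88 (np.int64(241), np.int64(271)) [47 79 54] [115 112 111]
0.05 96 (np.int64(240), np.int64(273)) [40 77 49] [116 112 109]
0.05 104 (np.int64(238), np.int64(275)) [57 82 63] [111 111 105]
0.05 112 (np.int64(237), np.int64(277)) [50 80 58] [70 89 74]
0.05 120 (np.int64(236), np.int64(279)) [43 79 51] [43 78 52]
0.05 128 (np.int64(234), np.int64(281)) [64 85 68] [64 86 69]
0.05 136 (np.int64(233), np.int64(283)) [52 80 60] [54 82 61]
0.05 144 (np.int64(231), np.int64(285)) [55 81 61] [55 80 61]
0.05 152 (np.int64(230), np.int64(287)) [21 70 34] [23 72 36]
```

```bash
python3 -m handwheel '[[[0,0,0,0,-10,0,1],[0,0,0,0,-10,0,1],[5,0,0,0,0,0,1],[5,0,0,0,0,0,1],[5,0,0,0,0,0,1],[5,0,0,0,0,0,1],[0,0,0,0,0,0,1]]]'; python3 go.py .603 .125 .096 4.3 0
python3 - <<'E'
from fit import *
np.set_printoptions(precision=4,suppress=True)
s=snapshot("side");P=[.7075,.108,np.radians(4.3)]
c,d=ray(s,[262,238]); R=np.array([[np.cos(P[2]),np.sin(P[2])],[-np.sin(P[2]),np.cos(P[2])]]); print("ray in prop axes",R@d[:2],d[2])
E
```

```text
time_s: 24.1
tool_pos: [0.5924, 0.2222, 0.1932]
orientation: [[0.998, 0.069, -0.008], [0.069, -0.998, -0.003], [-0.009, 0.003, -1.0]]
force: [0.7, 0.7, -0.9]
gripper_width: 0.0006
grasp_force: 0.0
t 24.1 pos [0.592 0.222 0.193] width 0.0005892362090555016 grip 0.0 F [ 0.743  0.668 -0.856]
shift cm, present axes [0.47  9.741 9.738] | in target axes [0.325 9.768 9.717] | turn deg [ 0.142  0.498 -0.353]
ray in prop axes [ 0.3141 -0.606 ] -0.7307818488928624
```

```bash
python3 -m handwheel '[[[0.1,2.5,0,0,0,0,1],[0.1,2.5,0,0,0,0,1],[0.1,2.5,3,0,0,0,1],[0,1.5,4,0,0,0,1],[0,0.6,2.5,0,0,0,1],[0,0,0,0,0,0,1]]]'; python3 -m handwheel '[[[0,1.0,0,0,0,0,1],[0,1.0,0,0,0,0,1],[0,0,0,0,0,0,1]]]'; python3 -m handwheel '[[[0,0.3,0,0,0,0,1],[0,0,0,0,0,0,1]]]'; python3 -m handwheel '[[[0,0.3,0,0,0,0,1],[0,0,0,0,0,0,1]]]'
```

```text
time_s: 24.9
tool_pos: [0.5961, 0.1269, 0.0987]
orientation: [[0.997, 0.07, -0.012], [0.07, -0.998, -0.003], [-0.012, 0.002, -1.0]]
force: [-0.2, -0.3, 0.4]
gripper_width: 0.0003
grasp_force: 0.0
time_s: 25.28
tool_pos: [0.6011, 0.1065, 0.1022]
orientation: [[0.998, 0.07, -0.005], [0.07, -0.998, -0.003], [-0.005, 0.002, -1.0]]
force: [-0.3, 0.0, -0.1]
gripper_width: 0.0005
grasp_force: 0.0
time_s: 25.52
tool_pos: [0.6005, 0.1042, 0.1011]
orientation: [[0.997, 0.071, -0.006], [0.071, -0.997, -0.003], [-0.007, 0.002, -1.0]]
force: [0.3, 0.3, 0.2]
gripper_width: 0.0004
grasp_force: 0.0
time_s: 25.78
tool_pos: [0.6007, 0.1016, 0.1009]
orientation: [[0.997, 0.071, -0.007], [0.071, -0.997, -0.002], [-0.007, 0.002, -1.0]]
force: [-0.7, 0.5, 0.9]
gripper_width: 0.0003
grasp_force: 0.7
```

```bash
for i in 1 2; do true; done; python3 -m handwheel '[[[0,0.2,0,0,0,0,1],[0,0,0,0,0,0,1]]]'; python3 -m handwheel '[[[0,0.2,0,0,0,0,1],[0,0,0,0,0,0,1]]]'; python3 -m handwheel '[[[0,0.2,0,0,0,0,1],[0,0,0,0,0,0,1]]]'
```

```text
time_s: 26.02
tool_pos: [0.6006, 0.1012, 0.101]
orientation: [[0.997, 0.071, -0.007], [0.071, -0.997, 0.0], [-0.007, -0.001, -1.0]]
force: [0.9, 7.6, 0.9]
gripper_width: 0.0007
grasp_force: 4.1
time_s: 26.28
tool_pos: [0.6006, 0.101, 0.101]
orientation: [[0.997, 0.071, -0.007], [0.072, -0.997, 0.003], [-0.006, -0.003, -1.0]]
force: [-1.1, 15.0, 1.4]
gripper_width: 0.0003
grasp_force: 7.4
time_s: 26.52
tool_pos: [0.6006, 0.1008, 0.1011]
orientation: [[0.997, 0.072, -0.007], [0.072, -0.997, 0.006], [-0.006, -0.006, -1.0]]
force: [0.1, 21.4, 1.3]
gripper_width: 0.0003
grasp_force: 10.7
```

```bash
python3 -m handwheel '[[[0,-1.5,0,0,0,0,1],[0,-2,0,0,0,0,1],[0,0,-4,0,0,0,1],[-2,0,-5,0,0,0,1],[-5,0,-2,0,0,0,1],[-5,0,0,0,0,0,1],[-5,0,0,0,0,0,1],[0,0,0,0,0,0,1]]]'; python3 chk.py; python3 - <<'E'
from fit import *
np.set_printoptions(precision=4,suppress=True)
S={n:snapshot(n) for n in("side","top")}
for q in("rake_butt","guard_back","jar","saucer","stakes"):
    L=[landmark_of(q,s) for s in S.values()]
    print(q,*(tri(S["side"],L[0][0]["pixel"],S["top"],L[1][0]["pixel"]) if all(L) else L))
E
```

```text
time_s: 27.52
tool_pos: [0.4268, 0.1189, 0.2116]
orientation: [[0.997, 0.071, -0.008], [0.071, -0.997, -0.003], [-0.008, 0.002, -1.0]]
force: [0.3, 0.8, 0.6]
gripper_width: 0.0006
grasp_force: 0.0
side 70 [231.0143 257.3571]
top 18 [194.     248.2222]
red [0.6052 0.0685 0.0943] 0.0014026094894251063
tab [0.6043 0.0709 0.1185] 0.007505151581414414
side 0.0 282.4549019607843
top 147.0 319.5686274509804
[ 0.547  -0.13    4.2482] 243.40563307303762 -0.0 tips [ 0.5022 -0.2194  0.    ] butt [ 0.5918 -0.0406  0.    ] tip x in back frame -0.005392364800239936
[ 0.5473 -0.1285  4.4304] 253.84254696071898 -0.45410515187648287 tips [ 0.5195 -0.2246  0.    ] butt [ 0.5751 -0.0325  0.    ] tip x in back frame -0.006112423494102742
[ 0.5473 -0.1285  4.4304] 253.84254696071898 -0.45410515187648287 tips [ 0.5195 -0.2246  0.    ] butt [ 0.5751 -0.0325  0.    ] tip x in back frame -0.006112423494102742
rake_butt [] [{'pixel': [288.9, 213.6], 'score': 0.73}]
guard_back [ 0.5036 -0.1137  0.0995] 0.05849023908507369
jar [{'pixel': [272.9, 344.7], 'score': 0.64}] []
saucer [] [{'pixel': [132.4, 220.7], 'score': 0.65}, {'pixel': [262.5, 197.8], 'score': 0.38}]
stakes [ 0.4588 -0.4279 -0.002 ] 0.0019716065440512293
```

```bash
python3 -c "
from bench import *
print(sign_off())"
```

```text
the job is handed in; nothing more can be done
None
```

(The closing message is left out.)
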